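# Swing the heel press over the shoe and hold it down

### The job

The tan heel lift has just been cemented on the upturned shoe. Push the green press arm round with a fingertip until its brass stamp is centred over the lift (to within a centimetre), let it rest there, then press the red knob fully down with your fingertip and finish while still holding it pressed, so that the stamp bears on the lift. Do not press the knob before the stamp is over the lift, pick nothing up, and leave the lift and the loose things on the bench where they are.

Things in the scene. Friction and masses are not known exactly. Their poses are not given: they have to be found in the camera images.
- post_top (a point): centre of the top of the press post's hub, 203 mm above the bench: a point on the vertical axis about which the green arm swings. The hub is 54 mm across, and the post stands on a fixed steel plate 12 mm thick. Site axes: those of the plate, z up; the shoe stands on its -y side, the arm is parked on its -x (robot) side
- swing_arm (a joint): angle of the green arm about the post, rad, growing counterclockwise seen from above, stops at -1.5 and 0.55. At 0 it points along -y of point post_top. It starts at -1.3 to -0.6 and must go counterclockwise, until the stamp is over the lift: within about 0.1 of 0, differing from run to run with the shoe's place. It stays where it is left (pivot friction 0.22 N m: 2.5 N at 90 mm)
- push_spot (a point): a good place to push: centre of the green arm 90 mm from the post's axis. The arm is a level bar 22 mm wide and 26 mm tall, 170 to 196 mm above the bench; between hub and stamp its sides are free for a fingertip. It ends in a round barrel 36 mm across, which carries the stamp, 150 mm from the post's axis. Site axes turn with the arm: -y points from the post to the stamp
- knob: red knob above the stamp and on its axis, a flat disc 40 mm across and 14 mm thick; origin at the centre of its top face, 234 mm above the bench when up, 210 mm when fully down
- plunger (a joint): how far the knob is pressed, m: 0 up, 0.024 fully down against its stop. A spring returns it: 2.5 N to start; the stamp meets the lift at 0.016; fully down takes about 12 N in all
- stamp_foot: brass foot of the stamp, a disc 40 mm across and 10 mm thick below the arm; origin at the centre of its underside, 149 mm above the bench when up. It is sprung in the stamp (1.8 N to start, 0.6 N per mm), so that it yields over the last 8 mm of the knob's travel
- heel_lift: loose tan leather heel lift lying on the heel of the upturned shoe, D-shaped, 58 mm wide (y), 58 mm long (x from -31 mm at the rounded back to +27 mm), 8 mm thick, its top 133 mm above the bench; origin at the centre of its underside
- shoe: black shoe with brown sole upside down on a fixed steel jack on the press plate, 256 mm long and 86 mm wide, heel near the press post, sole at the heel 125 mm above the bench; origin on the plate under the heel's centre, x axis towards the toe, which points away from the robot
- jar: cement jar, mustard with white cap, 66 mm across and 85 mm tall; origin under its centre
- tack_tin: blue tin with a pale metal lid, 60 mm across and 65 mm tall; origin under its centre
- cork: cork stopper standing on its small end, 40 mm across and 42 mm tall; origin under its centre
- hammer: hammer lying flat, 240 mm long, wooden handle; origin under its middle, x axis from handle to head
- awl: awl with dark wooden handle lying flat, 150 mm long; origin under its middle, x axis from handle to tip
- brush: glue brush lying flat, 160 mm long; origin under its middle, x axis from handle to bristles
- spare_lift: spare heel lift of black rubber lying on the bench, same D shape and size as the tan one; origin under its centre

How it is judged (in metres and radians):
On the way:
1. the stamp rests centred over the heel lift (within 10 mm), with the knob still up (horizontal distance between stamp_foot and heel_lift below 0.01 m and value of joint plunger below 0.004 m and velocity of joint swing_arm between -0.05 and 0.05 rad/s), for 0.3 s.
At the end, for the whole second after the job is handed in: The fingers hold the red knob at least 19 mm down (fully down is 24 mm) and push on it with over 3 N; the stamp bears on the lift with over 2 N, its centre within 10 mm of the lift's; the lift still lies within 8 mm of its place on the heel, at rest (value of joint plunger above 0.019 m and contact force between the fingers and knob above 3 N and contact force between stamp_foot and heel_lift above 2 N and horizontal distance between stamp_foot and heel_lift below 0.01 m and horizontal distance between heel_lift and shoe below 0.008 m and linear speed of heel_lift below 0.02 m/s); the arm keeps its last pose, push and grip.
It fails at once if the knob was pressed (over 10 mm) while the stamp was not over the lift (over 20 mm off) (value of joint plunger above 0.01 m and horizontal distance between stamp_foot and heel_lift above 0.02 m).
It fails at once if the heel lift was shifted or lifted by more than 10 mm (distance of heel_lift from where it was at the start of the episode above 0.01 m).
It fails at once if a loose thing on the bench was moved or lifted by more than 20 mm (distance of any of jar, tack_tin, cork, hammer, awl, brush, spare_lift from where it was at the start of the episode above 0.02 m).
It also fails if it takes over 45 s, if anything falls off the work surface, if the arm or the gripper's body presses on something with over 40 N, if the wrist force passes 120 N, or if a joint passes its speed limit or range.

### The arm

A 7-joint arm with a two-finger parallel gripper is mounted at the origin on the work surface. World frame = base frame: x ahead of the robot, y to its left, z up, the work surface at z = 0. Lengths are in m, angles in degrees, forces in N, time in s.
With the tool pointing down it reaches from about 0.425 to 0.875 m from the base axis. Payload 4.7 kg.
Tool frame: the origin (TCP) lies at the very end of the fingers, on their centre line; the grasp point (between the pads) lies 19 mm behind it; z points along the fingers, y is the line along which they close (so a half turn about z gives the same grasp; the last joint's range is limited). The gripper opens to 87 mm and grips with 3 to 60 N. Pads are 19 mm wide; open, the fingers measure 117 mm over their backs; the gripper's body (75 mm by 190 mm) begins 51 mm behind the grasp point.
Start: joints at [76.61, 18.392, -4.016, 83.108, 1.295, 78.541, -3.26], TCP at [0.159, -0.63, 0.223] pointing down, gripper open.
Joint ranges: [-163.93, 163.93], [-17.29, 119.83], [-79.2, 71.16], [3.27, 140.29], [-89.18, 269.18], [5.43, 117.66], [-154.24, 154.24]. Speed limits (degrees/s): [147.25, 147.25, 180, 180, 180, 180, 180].

### API

Orientations are given as [roll, pitch, yaw] about the fixed x, y, z axes, in that order (R = Rz(yaw) Ry(pitch) Rx(roll)).
In Python, from cell import get_obs, read_camera, sign_off, silhouettes gives the robot as it stands.
- The arm moves only by the tool play_rows, never from a script. Its argument "steps" is a list that holds one entry, the list of rows, each a list of 7 numbers: the shift along the tool's x, y, z in m, then the turn, a rotation vector about the tool's x, y, z in rad, then the finger opening in m, from 0 to 0.087. A call has 1 to 12 rows; each row shifts and turns the commanded pose from where the row before left it, along the tool's axes as they then stand; what a row does not reach is not made up. A row lasts 1/10 s, in which the tool goes at most 50 mm and 8.59 degrees, less where a joint would pass 70% of its speed; a pose out of reach is approached as far as the arm can. A call is refused whole if a number of a shift passes 0.05 or a number of a turn 0.15, either way. A call with a gripper value outside its range is refused whole. The fingers move at their own pace and stop on an object; "force" is the grip in N (left out, the last holds). Time passes only in rows, so rows that do not move let the fingers close. It gives the time, the measured TCP pose, the force, the opening and the grip force at its end, in the units of the state.
- get_obs(): the state, without advancing time (a new reading comes with each control period).
- read_camera(name): name is "side" or "top"; returns a dict with "frame" (384x512x3 uint8, red, green, blue), "intrinsics" (3x3 intrinsics, pixels), "view" (4x4, takes a point from world to camera coordinates). Camera axes: x right, y up, looking along -z (the intrinsics and any distortion apply to the point x, -y, -z); pixel columns grow to the right and rows downward; lengths in m; the calibration is good to about 2 mm. A picture is of the moment at which its call begins. There is no depth.
- sign_off(): hands the job in; it is judged then, once.
Trained networks look in the newest picture that a camera, given by its name, has taken for a name from the list of things; names that differ only in an ending like _2 or _b are one class to them, and where a whole thing is asked for, a point or a joint stands for the part that bears it (a point fixed in the world has none). Each returns a list of dicts, best first, with "p" (0 to 1); they miss things now and then, are a little off and sometimes report something else, mostly with a low value. They report only what shows in the picture. A call takes as long as a camera call.
- silhouettes(camera, name): "pixels" (384x512 bool, what is visible of it) and "extent" ([left, top, right, bottom] in pixels, round what is visible of it).
The state is a dict: "time_s": time; "qpos": joint angles; "joint_velocities": joint speeds; "effort": joint torques, N m; "tool_pos": TCP position; "tool_rot": TCP orientation; "force": force on the tool from outside, world axes, zero at the start; "wrist_torque": the same for the moment, N m; "grip_width": finger opening in m; "grasp_force": force on a finger pad.
Only numpy, scipy, OpenCV 4.12 (cv2) and the standard library are available. Lean on these libraries where they do the work, as an engineer would, in place of code of your own. Each camera call takes 0.05 s, during which the arm holds its last target. There are 200 camera calls.

## Working session

There is one attempt and no reset: what is moved stays moved. The work goes in short steps, Python scripts to look and compute and a tool call to move; the robot and the scene stay as the last step left them, time stands still between calls to the robot, and variables do not carry over. Pictures are saved under pics/ and viewed, at most 10 in all, crops included, and the job is handed in when it is done.

Besides the shell and the picture viewer there is one more tool, called after "Emit:" as name([rows], argument=value, ...), one row to a line, values as JSON. play_rows: Moves the arm, as the interface text tells. Its arguments: {"type":"object","properties":{"steps":{"type":"array","items":{"type":"array","items":{"type":"array","items":{"type":"number"}}}},"force":{"type":"number"}},"required":["steps"]}

```bash
mkdir -p pics; cat > h.py <<'E'
import numpy as np, cv2
from cell import *
def snap(n,f):
    c=read_camera(n); cv2.imwrite('pics/'+f,c['frame'][:,:,::-1]); return c
def proj(c,P):
    P=np.atleast_2d(P); q=(c['view']@np.c_[P,np.ones(len(P))].T)[:3]; q=c['intrinsics']@(q*np.array([[1],[-1],[-1]])); return (q[:2]/q[2]).T
def back(c,uv,z):
    V=c['view'];R=V[:3,:3];o=-R.T@V[:3,3]
    d=np.linalg.inv(c['intrinsics'])@np.array([uv[0],uv[1],1.]); d=R.T@(d*[1,-1,-1])
    return o+d*(z-o[2])/d[2]
def cen(cam,name):
    r=silhouettes(cam,name)
    if not r: return None
    m=r[0]['pixels']; v,u=np.nonzero(m); return r[0]['p'],(u.mean(),v.mean()),r[0]['extent'],m
E
python3 - <<'E'
from h import *
s=get_obs();print(s['tool_pos'],s['tool_rot'],s['time_s'],s['force'])
for cam in('top','side'):
    c=snap(cam,cam+'1.png')
    V=c['view'];print(cam,-V[:3,:3].T@V[:3,3],c['intrinsics'][0,0])
    for n,z in(('knob',.234),('heel_lift',.133),('swing_arm',.196),('stamp_foot',.15),('shoe',.1),('jar',.085),('tack_tin',.065),('cork',.042),('hammer',.02),('awl',.01),('brush',.01),('spare_lift',.008)):
        r=cen(cam,n)
        print(n,r and (round(r[0],2),np.round(r[1]),np.round(r[2]),back(c,r[1],z).round(3)))
E
```

```text
[ 0.15922639 -0.62962798  0.22144505] [-1.79888729e+02  6.61903951e-03  1.41993414e+01] 0.0 [-0.36385201 -0.82498269  0.04235207]
top [0.40327939 0.12125809 1.33324622] 497.7745015655717
knob None
heel_lift (0.8, array([355., 186.]), array([345., 176., 371., 201.]), array([ 0.589, -0.143,  0.133]))
swing_arm (0.65, array([313., 207.]), array([284., 169., 341., 245.]), array([ 0.529, -0.03 ,  0.196]))
stamp_foot (0.28, array([355., 146.]), array([336., 100., 377., 204.]), array([ 0.684, -0.14 ,  0.15 ]))
shoe (0.95, array([355., 146.]), array([335.,  99., 375., 205.]), array([ 0.697, -0.152,  0.1  ]))
jar (0.97, array([391., 228.]), array([378., 219., 412., 244.]), array([ 0.49 , -0.243,  0.085]))
tack_tin (0.82, array([244., 147.]), array([235., 134., 254., 162.]), array([0.698, 0.129, 0.065]))
cork (0.71, array([247., 195.]), array([240., 186., 251., 203.]), array([0.577, 0.121, 0.042]))
hammer (0.77, array([194., 181.]), array([179., 146., 216., 233.]), array([0.614, 0.263, 0.02 ]))
awl (0.87, array([397., 185.]), array([394., 160., 401., 202.]), array([ 0.611, -0.284,  0.01 ]))
br
[... 583 characters left out ...]
rray([310., 152.]), array([304., 150., 317., 157.]), array([ 0.461, -0.068,  0.15 ]))
shoe (0.64, array([235., 140.]), array([197., 123., 280., 175.]), array([ 0.695, -0.149,  0.1  ]))
jar (0.79, array([299., 136.]), array([292., 127., 309., 153.]), array([ 0.502, -0.224,  0.085]))
tack_tin None
cork (0.63, array([257., 227.]), array([250., 218., 262., 239.]), array([0.577, 0.134, 0.042]))
hammer (0.86, array([230., 273.]), array([188., 251., 286., 288.]), array([0.619, 0.268, 0.02 ]))
awl None
brush (0.94, array([315., 233.]), array([282., 224., 340., 241.]), array([0.421, 0.101, 0.01 ]))
spare_lift (0.8, array([315., 178.]), array([306., 172., 327., 185.]), array([ 0.436, -0.118,  0.008]))
```

View pics/top1.png

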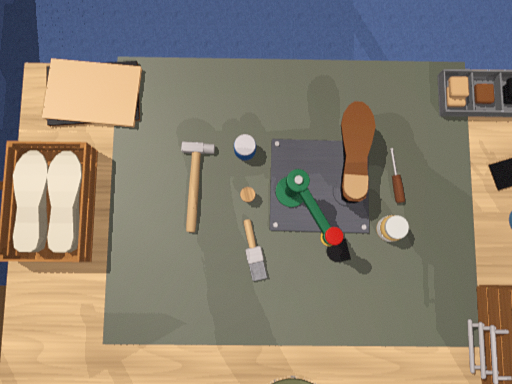

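View pics/side1.png

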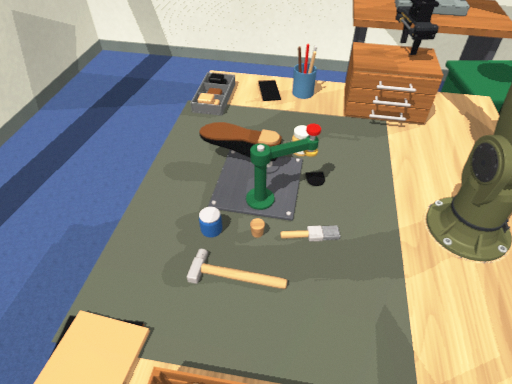

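Top view: hub top at about (298,180), red knob at (334,236), tan lift at (355,187), robot base at the bottom. The side view agrees, with the knob at (313,130). Next I'll refine these by colour.

```bash
cat >> h.py <<'E'
def hsvmask(f,lo,hi,box):
    h=cv2.cvtColor(f,cv2.COLOR_RGB2HSV); m=cv2.inRange(h,lo,hi); k=np.zeros_like(m); l,t,r,b=box; k[t:b,l:r]=m[t:b,l:r]; return k
def mc(m):
    v,u=np.nonzero(m); return (u.mean(),v.mean()),len(u)
E
python3 - <<'E'
from h import *
c=snap('top','t2.png');f=c['frame']
m=silhouettes('top','heel_lift')[0]['pixels'].astype(np.uint8)
print('lift sil hsv',np.median(cv2.cvtColor(f,cv2.COLOR_RGB2HSV)[m>0],0))
k=hsvmask(f,(0,150,120),(5,255,255),(315,215,350,255));u,n=mc(k);print('knob',u,n,back(c,u,.232))
hb=hsvmask(f,(0,0,150),(180,60,255),(285,168,312,192));u,n=mc(hb);print('hubcap',u,n,back(c,u,.203))
lf=hsvmask(f,(8,60,170),(25,160,255),(340,170,375,205));u,n=mc(lf);v,uu=np.nonzero(lf);print('lift',u,n,uu.min(),uu.max(),v.min(),v.max(),back(c,u,.133))
print('x ends',back(c,(u[0],v.min()-.5),.133)[:2],back(c,(u[0],v.max()+.5),.133)[:2],'y ends',back(c,(uu.min()-.5,u[1]),.133)[:2],back(c,(uu.max()+.5,u[1]),.133)[:2])
a=np.concatenate([f[160:250,260:390]],0)[:,:,::-1]
cv2.imwrite('pics/crop.png',cv2.resize(a,None,fx=6,fy=6,interpolation=cv2.INTER_NEAREST))
s=read_camera('side')
k=hsvmask(s['frame'],(0,150,120),(5,255,255),(300,115,325,140));u,n=mc(k);print('knob side',u,n,back(s,u,.229))
E
```

```text
lift sil hsv [ 16. 109. 215.]
knob (np.float64(333.7509727626459), np.float64(235.59143968871595)) 257 [ 0.46210026 -0.07123358  0.232     ]
hubcap (np.float64(298.14285714285717), np.float64(179.10714285714286)) 56 [0.59267152 0.00392391 0.203     ]
lift (np.float64(355.3673076923077), np.float64(185.03076923076924)) 520 344 367 174 198 [ 0.5912018  -0.14349556  0.133     ]
x ends [ 0.61986139 -0.14413063] [ 0.55797649 -0.14275932] y ends [ 0.59089621 -0.11437694] [ 0.59151443 -0.17328608]
knob side (np.float64(313.3378378378378), np.float64(129.1689189189189)) 148 [ 0.46109718 -0.06891067  0.229     ]
```

View pics/crop.png

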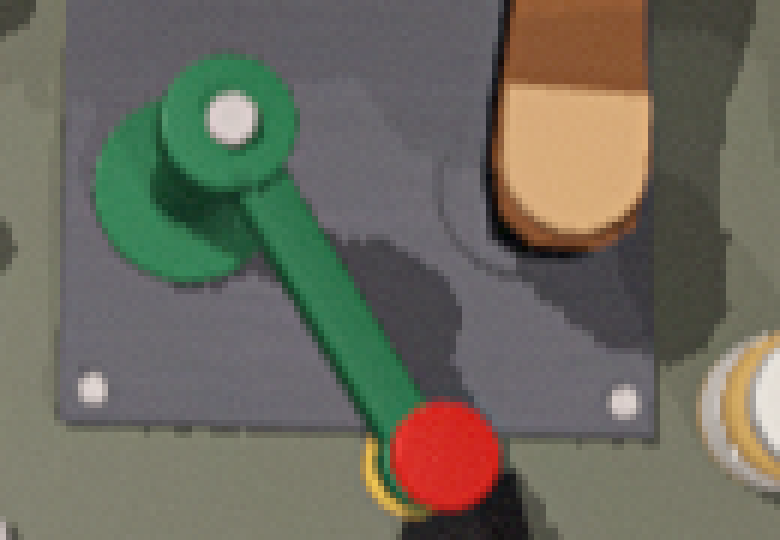

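Emit:
play_rows([
  [[0,0,-0.04,0,0,0,0],[0,0,-0.04,0,0,0,0],[0.04,-0.026,0,0,0,0,0],[0.04,-0.026,0,0,0,0,0],[0.04,-0.026,0,0,0,0,0],[0.04,-0.026,0,0,0,0,0],[0.04,-0.026,0,0,0,0,0],[0.04,-0.026,0,0,0,0,0],[0.04,-0.026,0,0,0,0,0],[0.04,-0.026,0,0,0,0,0],[0,0,0,0,0,0,0],[0,0,0,0,0,0,0]],
], force=20)

```text
time_s: 2.65
tool_pos: [0.4195, -0.3489, 0.3028]
tool_rot: [180.0, 0.0, 14.4]
force: [-0.6, -1.0, -0.0]
grip_width: 0.0028
grasp_force: 0.0
```

Emit:
play_rows([
  [[0.019,-0.04,0,0,0,0,0],[0.019,-0.04,0,0,0,0,0],[0.019,-0.04,0,0,0,0,0],[0.019,-0.04,0,0,0,0,0],[0.019,-0.04,0,0,0,0,0],[0.019,-0.04,0,0,0,0,0],[0.019,-0.04,0,0,0,0,0],[0.019,-0.04,0,0,0,0,0],[0,0,0,0,0,0,0],[0,0,0,0,0,0,0]],
])

```text
time_s: 3.65
tool_pos: [0.4875, -0.0033, 0.3026]
tool_rot: [179.9, 0.0, 14.2]
force: [0.4, -0.7, -0.1]
grip_width: 0.0006
grasp_force: 0.0
```

Emit:
play_rows([
  [[0,0,0.04,0,0,0,0],[0,0,0.04,0,0,0,0],[0,0,0.03,0,0,0,0],[0,0,0.015,0,0,0,0],[0,0,0,0,0,0,0],[0,0,0,0,0,0,0]],
])

```text
time_s: 4.25
tool_pos: [0.4877, -0.0045, 0.1779]
tool_rot: [180.0, 0.0, 14.0]
force: [-0.1, -0.7, 0.9]
grip_width: 0.0004
grasp_force: 0.0
```

```bash
python3 - <<'E'
from h import *
s=get_obs();print(s['tool_pos'],s['tool_rot'],s['force'])
a=snap('top','t3.png')['frame'];b=snap('side','s3.png')['frame']
o=np.hstack([cv2.resize(a[140:280,240:390],(400,373)),cv2.resize(b[80:220,200:350],(400,373))])[:,:,::-1]
cv2.imwrite('pics/c3.png',o)
# arc plan: finger centre at r=.092, offset from centre line e, angles of arm th (0 = -y)
P=np.array([.5927,.004])
yaw=np.radians(s['tool_rot'][2])
for e in(.022,):
  for th in np.radians([-60,-50,-40,-30,-20,-10,-5,0]):
    d=np.array([np.sin(th),-np.cos(th)]);n=np.array([-d[1],d[0]])
    print(np.degrees(th).round(),(P+.092*d-e*n).round(4))
E
```

```text
[ 0.48767355 -0.00453333  0.17793341] [1.79979150e+02 6.21888408e-04 1.40123212e+01] [-0.0502486  -0.68157446  0.94192123]
-60.0 [ 0.502  -0.0229]
-50.0 [ 0.5081 -0.0383]
-40.0 [ 0.5167 -0.0523]
-30.0 [ 0.5276 -0.0647]
-20.0 [ 0.5406 -0.0749]
-10.0 [ 0.5551 -0.0828]
-5.0 [ 0.5628 -0.0857]
0.0 [ 0.5707 -0.088 ]
```

View pics/c3.png

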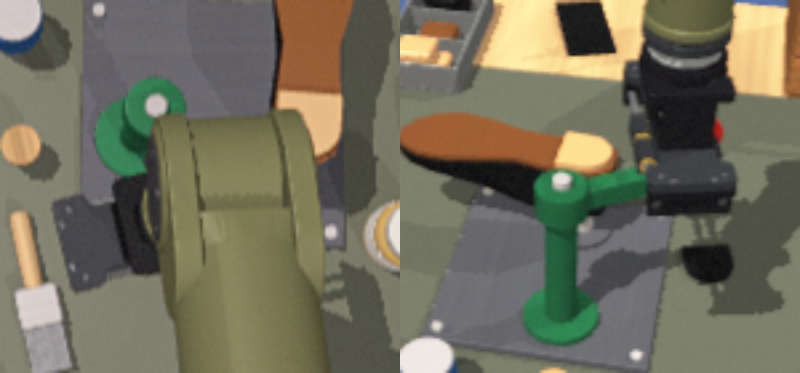

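The fingertip is beside the arm on its robot-facing side, and the side view keeps the arm visible. Next I'll push along the arc.

Emit:
play_rows([
  [[0.0024,0.0053,0,0,0,0,0],[0.0024,0.0053,0,0,0,0,0],[0.0024,0.0053,0,0,0,0,0],[0.0024,0.0053,0,0,0,0,0],[0.0012,0.0053,0,0,0,0,0],[0.0012,0.0053,0,0,0,0,0],[0.0012,0.0053,0,0,0,0,0],[0.0012,0.0053,0,0,0,0,0],[0.0012,0.0053,0,0,0,0,0],[0.0012,0.0053,0,0,0,0,0]],
])

```text
time_s: 5.35
tool_pos: [0.5168, -0.0499, 0.1773]
tool_rot: [-180.0, 0.0, 14.2]
force: [-0.5, 3.5, -0.3]
grip_width: 0.0005
grasp_force: 1.4
```

Emit:
play_rows([
  [[0.0035,0.0055,0,0,0,0,0],[0.0035,0.0055,0,0,0,0,0],[0.0035,0.0055,0,0,0,0,0],[0.0035,0.0055,0,0,0,0,0],[0.0035,0.0055,0,0,0,0,0],[0,0,0,0,0,0,0],[0,0,0,0,0,0,0]],
])

```text
time_s: 6.05
tool_pos: [0.541, -0.0735, 0.1777]
tool_rot: [179.9, -0.0, 14.1]
force: [0.0, -0.2, 0.4]
grip_width: 0.0005
grasp_force: 0.0
```

```bash
cat >> h.py <<'E'
def knobside(s):
    k=hsvmask(s['frame'],(0,150,120),(5,255,255),(240,90,325,150))
    if k.sum()==0: return None
    u,n=mc(k);return u,n,back(s,u,.229).round(4)
E
python3 - <<'E'
from h import *
s=get_obs();print(s['tool_pos'],s['tool_rot'],s['force'])
c=snap('side','s4.png');b=c['frame'];print(knobside(c))
cv2.imwrite('pics/c4.png',cv2.resize(b[80:220,200:350],(600,560))[:,:,::-1])
E
```

```text
[ 0.54103952 -0.07349854  0.17768301] [ 1.79907065e+02 -4.28303191e-02  1.41331903e+01] [ 0.04044684 -0.17876634  0.35074741]
None
```

View pics/c4.png

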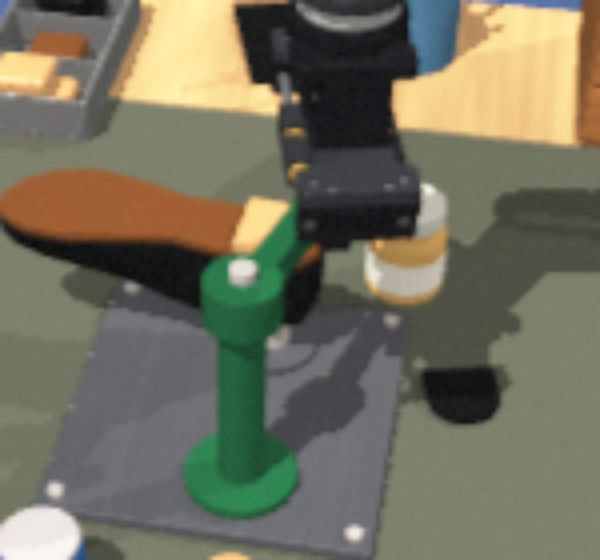

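Emit:
play_rows([
  [[0.0035,0.0036,0,0,0,0,0],[0.0035,0.0036,0,0,0,0,0],[0.0035,0.0036,0,0,0,0,0],[0.0035,0.0036,0,0,0,0,0],[0,0,0,0,0,0,0],[0,0,0,0,0,0,0],[-0.03,0,0,0,0,0,0],[-0.04,0,0,0,0,0,0],[-0.04,0,0,0,0,0,0],[0,0,0,0,0,0,0],[0,0,0,0,0,0,0]],
])

```text
time_s: 7.2
tool_pos: [0.4511, -0.1107, 0.1782]
tool_rot: [179.8, -0.1, 14.1]
force: [0.9, 0.4, 0.5]
grip_width: 0.0006
grasp_force: 0.0
```

```bash
python3 - <<'E'
from h import *
s=get_obs();print(s['tool_pos'],s['tool_rot'],s['force'])
c=snap('side','s5.png');b=c['frame'];print(knobside(c))
t=snap('top','t5.png');k=hsvmask(t['frame'],(0,150,120),(5,255,255),(315,160,375,255));u,n=mc(k);print('knob',u,n,back(t,u,.232)) if k.any() else 0
cv2.imwrite('pics/c5.png',np.hstack([cv2.resize(t['frame'][140:280,240:390],(400,373)),cv2.resize(b[80:220,200:350],(400,373))])[:,:,::-1])
E
```

```text
[ 0.45110304 -0.11069951  0.17822721] [ 1.79841802e+02 -8.42921259e-02  1.40923554e+01] [0.89827465 0.374584   0.4776796 ]
((np.float64(274.1186440677966), np.float64(109.72881355932203)), 118, array([ 0.576 , -0.1401,  0.229 ]))
knob (np.float64(365.5766129032258), np.float64(185.05645161290323)) 248 [ 0.57588436 -0.14465528  0.232     ]
```

View pics/c5.png

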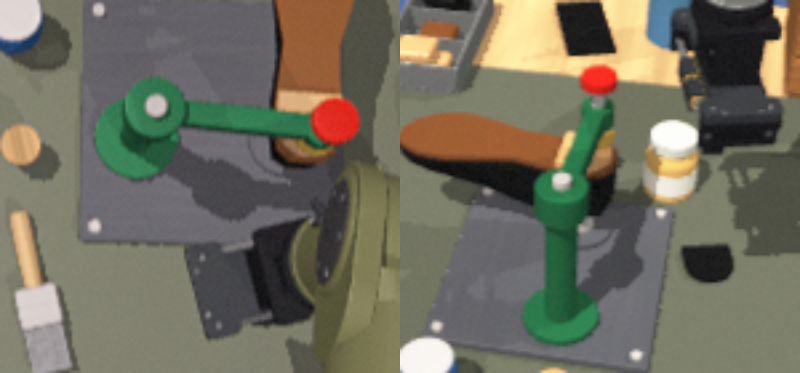

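Knob is now at (0.576, −0.145) and both cameras agree; it needs about 15 mm more. I'll do a final gentle push.

Emit:
play_rows([
  [[0.045,0.004,0,0,0,0,0],[0.045,0,0,0,0,0,0],[0.008,0,0,0,0,0,0],[0.008,0,0,0,0,0,0],[0.003,0,0,0,0,0,0],[0.003,0,0,0,0,0,0],[0.003,0,0,0,0,0,0],[0.003,0,0,0,0,0,0],[0,0,0,0,0,0,0],[0,0,0,0,0,0,0]],
])

```text
time_s: 8.3
tool_pos: [0.5661, -0.085, 0.1777]
tool_rot: [180.0, 0.0, 14.2]
force: [-3.5, -1.3, -0.6]
grip_width: 0.0006
grasp_force: 1.1
```

Emit:
play_rows([
  [[-0.03,0,0,0,0,0,0],[-0.04,0,0,0,0,0,0],[-0.04,0,0,0,0,0,0],[0,0,-0.03,0,0,0,0],[0,0,-0.04,0,0,0,0],[0,0,0,0,0,0,0],[0,0,0,0,0,0,0]],
])

```text
time_s: 9.0
tool_pos: [0.4611, -0.1112, 0.2491]
tool_rot: [179.8, -0.2, 14.2]
force: [-1.4, -0.6, 0.3]
grip_width: 0.0001
grasp_force: 0.0
```

```bash
python3 - <<'E'
from h import *
s=get_obs();print(s['tool_pos'],s['tool_rot'],s['force'])
c=snap('side','s6.png');b=c['frame'];print(knobside(c))
t=snap('top','t6.png');k=hsvmask(t['frame'],(0,150,120),(5,255,255),(315,160,375,255));u,n=mc(k);print('knob',u,n,back(t,u,.232)) if k.any() else 0
cv2.imwrite('pics/c6.png',np.hstack([cv2.resize(t['frame'][140:280,240:390],(400,373)),cv2.resize(b[80:220,200:350],(400,373))])[:,:,::-1])
E
```

```text
[ 0.46110662 -0.11124286  0.24906909] [179.84947491  -0.22066686  14.24194881] [-1.40865955 -0.5826109   0.2835748 ]
((np.float64(270.0), np.float64(109.28571428571429)), 119, array([ 0.5877, -0.1402,  0.229 ]))
knob (np.float64(365.57768924302786), np.float64(179.57370517928288)) 251 [ 0.58836865 -0.14497258  0.232     ]
```

View pics/c6.png

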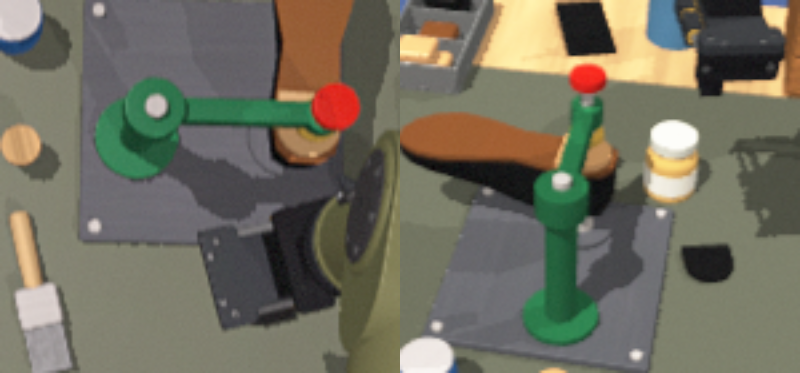

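Stamp is centred to about 3 mm (knob at (0.588, −0.145), lift at (0.591, −0.144)) and at rest with the knob up. Moving over the knob.

Emit:
play_rows([
  [[0,0,-0.02,0,0,0,0],[0.029,0.016,0,0,0,0,0],[0.029,0.016,0,0,0,0,0],[0.029,0.016,0,0,0,0,0],[0.028,0.016,0,0,0,0,0],[0,0,0,0,0,0,0],[0,0,0,0,0,0,0],[0,0,0.015,0,0,0,0],[0,0,0.01,0,0,0,0],[0,0,0,0,0,0,0],[0,0,0,0,0,0,0]],
])

```text
time_s: 10.2
tool_pos: [0.5861, -0.1454, 0.2423]
tool_rot: [180.0, 0.0, 14.2]
force: [-0.1, -0.4, 0.4]
grip_width: 0.0006
grasp_force: 0.0
```

Emit:
play_rows([
  [[0.002,0,0.004,0,0,0,0],[0,0,0.004,0,0,0,0],[0,0,0.004,0,0,0,0],[0,0,0.004,0,0,0,0],[0,0,0.004,0,0,0,0],[0,0,0.004,0,0,0,0],[0,0,0.004,0,0,0,0],[0,0,0.003,0,0,0,0],[0,0,0,0,0,0,0],[0,0,0,0,0,0,0]],
])

```text
time_s: 11.2
tool_pos: [0.5893, -0.1449, 0.213]
tool_rot: [179.9, -0.1, 14.2]
force: [-1.2, 0.4, 7.7]
grip_width: 0.0008
grasp_force: 4.5
```

Emit:
play_rows([
  [[0,0,0.002,0,0,0,0],[0,0,0.002,0,0,0,0],[0,0,0.001,0,0,0,0],[0,0,0,0,0,0,0],[0,0,0,0,0,0,0],[0,0,0,0,0,0,0]],
])

```text
time_s: 11.8
tool_pos: [0.5894, -0.1449, 0.2103]
tool_rot: [179.9, -0.1, 14.2]
force: [-5.1, 0.9, 18.4]
grip_width: 0.0006
grasp_force: 9.1
```

```bash
python3 - <<'E'
from h import *
s=get_obs();print(s['tool_pos'],s['tool_rot'],s['force'])
c=snap('side','s7.png')
cv2.imwrite('pics/c7.png',cv2.resize(c['frame'][80:220,200:350],(600,560))[:,:,::-1])
E
```

```text
[ 0.58935061 -0.14490962  0.21027547] [ 1.79860491e+02 -1.03146022e-01  1.41935358e+01] [-5.103118    0.88534611 18.3796932 ]
```

View pics/c7.png

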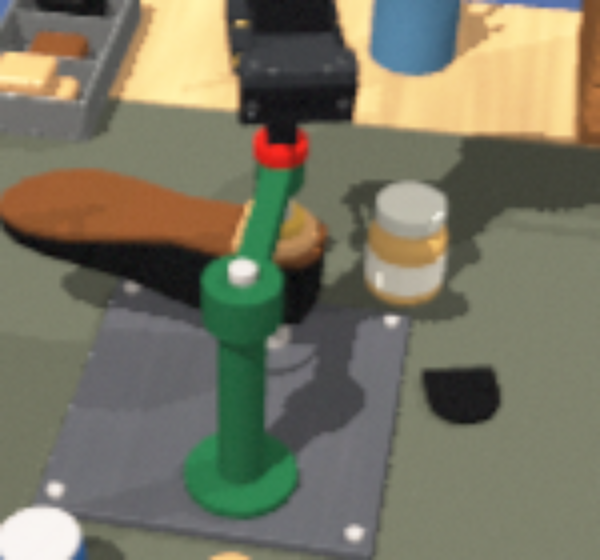

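The knob is fully down (fingertip at z = 0.210, 18 N), with the stamp bearing on the lift and the lift still in place. Handing in.

```bash
python3 -c "
from cell import *
print(sign_off())"
```

```text
the job is handed in; nothing more can be done
None
```

The job is handed in at about 12 s: the stamp rests about 3 mm from the lift's centre, and the fingertip holds the red knob fully down at about 18 N (no verdict was returned).

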